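# Press the stub-nosed pliers into their foam pocket

## Task

The short, stub-nosed dental pliers belong in the empty cut-out of the foam instrument tray. Pick them up, turn them so that nose and handles match the cut-out, and press them down into the foam until they lie flat on the bottom of the pocket, then let go. Do not drop them, and leave the long-nosed pliers where they lie.

Things in the scene. Friction and masses are not known exactly. Their poses are not given: they have to be found in the camera images.
- stub_pivot (a point): Steel pliers with a short stubby nose, rigid, lying flat, 136 mm long, 16 to 18 mm high, 80 to 170 g. Point: centre of the pivot block, half-way up (9 mm above the underside), at the balance point. x to the nose, z up. Block 28 mm long (x), 20 wide (y), 18 high: grip it across y. Nose x 14 to 44 mm, 16 wide. Handles back to x -92, within 24 mm overall to x -30, 48 mm wide from x -60.
- pocket (a point): Empty pliers-shaped cut-out in the dark foam tray. Point: where stub_pivot lies when fully home; x to where the nose goes, z up. Pocket 18 mm deep: floor 9 mm below the point, foam top 9 mm above. Fixed gaps: 5 mm at the sides, 8 at the nose tip, 6 at the handle ends. Finger notches at the pivot: x within 20 mm, 55 mm to either side (y), 6 mm deeper than the floor, room for gripping fingers.
- tray: Fixed steel-rimmed tray with the foam, 196 by 186 mm, top 32 mm above the counter. Origin on the counter right below pocket (23 mm), same axes. Soft foam cheeks beside nose and handles narrow the pocket downwards: pliers set in stay several mm proud until pushed down with 5 to 12 N over the last 8 mm; then they stay down. A thin steel probe is stowed in a slot 90 mm to -y.
- longnose_pivot (a point): Bystander: similar steel pliers with a long thin nose, 194 mm long, 52 mm wide at the handles, 18 mm high; too long for the pocket. Point: centre of the pivot block, half-way up; x to the nose.
Not all that is in view belongs to the job. What is shaped like the part that bears stub_pivot but brown or pink is not meant.

How it is judged:
At the end, for the whole second after the job is handed in: The stub-nosed pliers lie at rest and released in the pocket: pivot within 3 mm in height of fully home, within 12 mm sideways and 10 degrees of the pocket's direction, tilted less than 6 degrees; the long-nosed pliers are within 30 mm of where they lay (z of stub_pivot in the frame of pocket between -0.005 and 0.003 m and horizontal distance between stub_pivot and pocket below 0.012 m and angle between the x axis of stub_pivot and the x axis of pocket, either way round below 0.18 rad and angle between stub_pivot's own z axis and vertical below 0.1 rad and linear speed of stub below 0.02 m/s and distance of longnose_pivot from where it was at the start of the episode below 0.03 m); the robot touches nothing.
It fails at once if the stub-nosed pliers are dropped: they fall freely faster than 0.7 m/s (a drop of 25 mm) (linear speed of stub above 0.7 m/s and contact force between the fingers and stub below 0.1 N).
It fails at once if the long-nosed pliers are moved more than 30 mm (distance of longnose_pivot from where it was at the start of the episode above 0.03 m).
It also fails if it takes over 42 s, if anything falls off the work surface, if the arm or the gripper's body presses on something with over 40 N, if the wrist force passes 120 N, or if a joint passes its speed limit or range.

## Robot

A 6-joint arm with a two-finger parallel gripper is mounted at the origin on the work surface. World frame = base frame: x ahead of the robot, y to its left, z up, the work surface at z = 0. Lengths are in m, angles in rad, forces in N, time in s.
With the tool pointing down it reaches from about 0.3 to 0.875 m from the base axis. Payload 6.4 kg.
Tool frame: the origin (TCP) lies at the very end of the fingers, on their centre line; the grasp point (between the pads) lies 19 mm behind it; z points along the fingers, y is the direction in which the jaws open and shut (so a half turn about z gives the same grasp; the last joint's range is limited). The gripper opens to 85 mm and grips with 20 to 120 N. Pads are 22 mm wide; open, the fingers measure 114 mm over their backs; the gripper's body (76 mm by 85 mm) begins 54 mm behind the grasp point. The pads swing forward as they close: fully open they stand 13 mm farther back than shut.
Start: joints at [-1.331, 0.181, 1.607, -0, 1.354, -0.206], TCP at [0.248, -0.519, 0.231] pointing down, gripper open.
Joint ranges: [-2.99, 2.99], [-0.89, 2.07], [0.3, 2.58], [-1.14, 4.28], [0, 2.63], [-3.12, 3.12]. Speed limits (rad/s): [2.57, 2.57, 3.01, 3.14, 3.14, 3.14].

## Interface

Orientations are given as a unit quaternion [w, x, y, z].
In Python, from bench import * gives the robot as it stands.
- The arm moves only by the tool arm_command, never from a script. Its argument "motion" is text: rows parted by semicolons, each of 7 numbers parted by spaces: the shift along the tool's x, y, z in units of 0.2 m (1.0 is 0.2 m), then the turn, a rotation vector about the tool's x, y, z in units of 60 degrees (1.0 is 60 degrees), then the opening, from 0 (shut) to 1 (fully open). In form: tx ty tz ax ay az grip; .... A call has 1 to 10 rows; each row shifts and turns the pose as measured when the row begins, along the tool's axes as they then stand; what a row does not reach is not made up. A row lasts 1/12 s, in which the tool goes at most 41.7 mm and 7.16 degrees, less where a joint would pass 70% of its speed; a pose out of reach is approached as far as the arm can. A call with a number of a shift or a turn outside -1 to 1 is refused whole. A call with a gripper value outside its range is refused whole. The fingers move at their own pace and stop on an object; the grip force is fixed at half the most. Time passes only in rows, so rows that do not move let the fingers close. It gives the time, the measured TCP pose, the force and the opening at its end, in the units of the state.
- get_obs(): the state, without advancing time (a new reading comes with each control period).
- camera(name): name is "scene" or "top" or "wrist"; returns a dict with "img" (384x512x3 uint8, red, green, blue), "intrinsics" (3x3 intrinsics, pixels), "pose" (4x4, takes a point from camera to world coordinates); the wrist camera has in their place "mount" (4x4, takes a point from camera to tool coordinates, whose origin is the TCP and whose axes are the flange's). Camera axes: x right, y down, z forward; pixel columns grow to the right and rows downward; lengths in m; the calibration is good to about 2 mm. A picture is of the moment at which its call begins: read the wrist's pose just before it. There is no depth.
- hand_in(): hands the job in, once; it reports no verdict.
Trained networks look in the newest picture that a camera, given by its name, has taken for a name from the list of things; names that differ only in an ending like _2 or _b are one class to them, and where a whole thing is asked for, a point or a joint stands for the part that bears it (a point fixed in the world has none). Each returns a list of dicts, best first, with "conf" (0 to 1); they miss things now and then, are a little off and sometimes report something else, mostly with a low value. They report only what shows in the picture. A call takes as long as a camera call. They do not tell look-alikes from the thing itself.
- search_frame(camera, target): "box" ([left, top, right, bottom] in pixels, round what is visible of it).
The state is a dict: "time_s": time; "q": joint angles; "dq": joint speeds; "joint_efforts": joint torques, N m; "eef_pos": TCP position; "eef_rot": TCP orientation; "wrist_force": force on the tool from outside, world axes, zero at the start; "torque": the same for the moment, N m; "opening": opening from 0.0 (shut) to 1.0 (fully open).
Only numpy, scipy, OpenCV 4.12 (cv2) and the standard library are available. Lean on these libraries where they do the work, as an engineer would, in place of code of your own. Each camera call takes 0.05 s, during which the arm holds its last target.

## Working session

There is one attempt and no reset: what is moved stays moved. The work goes in short steps, Python scripts to look and compute and a tool call to move; the robot and the scene stay as the last step left them, time stands still between calls to the robot, and variables do not carry over. Pictures are saved under pics/ and viewed, and the job is handed in when it is done.

Besides the shell and the picture viewer there is one more tool, called after ">>>" as a command line: name --argument value ..., lists and objects as JSON in quotes. arm_command: Moves the arm, as the interface text tells. Shifts and turns lie within -1 to 1; 1 stands for 0.2 m of shift or 60 degrees of turn. Its arguments: {"type":"object","properties":{"motion":{"type":"string"}},"required":["motion"]}

```bash
mkdir -p pics; ls; cat > h.py <<'E'
from bench import *
import numpy as np, cv2
def shot(n,f):
    c=camera(n); cv2.imwrite('pics/'+f,c['img'][:,:,::-1]); return c
def ray(c,u,v,z,T=None):
    T=c['pose'] if T is None else T
    T=np.array(T);K=np.array(c['intrinsics'])
    d=T[:3,:3]@np.linalg.solve(K,[u,v,1.]);o=T[:3,3]
    return o+d*(z-o[2])/d[2]
E
python3 - <<'E'
from h import *
print(get_obs())
for n in ['scene','top','wrist']:
    c=shot(n,n+'0.png'); print(n,np.round(np.array(c.get('pose',c.get('mount'))),3).tolist(),np.round(c['intrinsics'],1).tolist())
    for t in ['stub_pivot','pocket','tray','longnose_pivot']:
        print(t,[(np.round(r['box']).tolist(),round(r['conf'],2)) for r in search_frame(n,t)])
E
```

```text
pics
{'time_s': 0.0, 'q': array([-1.33130165e+00,  1.81571365e-01,  1.60804846e+00,  3.99636800e-05,
        1.35381576e+00, -2.06276143e-01]), 'dq': array([-0.0004688 , -0.00135321, -0.0005515 , -0.0006686 ,  0.00032744,
       -0.00100205]), 'joint_efforts': array([-1.44478276e-03, -4.44880128e+01, -3.51340091e+01, -4.22759704e-04,
        9.08954273e-03, -5.20678284e-06]), 'eef_pos': array([ 0.24781288, -0.51821779,  0.23034757]), 'eef_rot': array([-9.21663329e-04,  9.75264246e-01,  2.21040269e-01,  4.20246208e-06]), 'wrist_force': array([ 0.14003936, -0.2594486 , -1.28931525]), 'torque': array([-0.00682914,  0.02133371,  0.03001809]), 'opening': 0.9995025788724213}
scene [[-0.803, 0.355, -0.479, 0.968], [0.596, 0.486, -0.639, 0.678], [0.006, -0.798, -0.602, 0.626], [0.0, 0.0, 0.0, 1.0]] [[406.1, 0.0, 255.0], [0.0, 406.1, 186.4], [0.0, 0.0, 1.0]]
stub_pivot [([329.0, 224.0, 368.0, 275.0], 0.92), ([245.0, 221.0, 279.0, 270.0], 0.72), ([344.0, 286.0, 404.0, 342.0], 0.58)]
pocket [([141.0, 113.0, 233.0, 168.0], 0.9)]
tray [([142.0, 112.0, 233.0, 166.0], 0.7)]
longnose_pivot [([224.0, 179.0, 299.0, 199.0], 0.56)]
top [[0.008, -0.999, 0.05, 0.492], [-1.0, -0.007, 0.014, 0.076], [-0.014, -0.05, -0.999, 1.016], [0.0, 0.0, 0.0, 1.0]] [[369.3, 0.0, 255.1], [0.0, 369.3, 184.5], [0.0, 0.0, 1.0]]
stub_pivot [([167.0, 193.0, 191.0, 241.0], 0.94), ([113.0, 165.0, 138.0, 216.0], 0.94), ([198.0, 147.0, 236.0, 192.0], 0.88)]
pocket [([355.0, 163.0, 437.0, 242.0], 0.62)]
tray [([351.0, 161.0, 438.0, 247.0], 0.94)]
longnose_pivot [([248.0, 179.0, 294.0, 246.0], 0.56)]
wrist [[0.0, -0.955, -0.297, 0.076], [1.0, -0.0, 0.001, 0.0], [-0.001, -0.297, 0.955, -0.142], [0.0, 0.0, 0.0, 1.0]] [[270.4, 0.0, 255.7], [0.0, 270.4, 187.3], [0.0, 0.0, 1.0]]
stub_pivot []
pocket []
tray []
longnose_pivot []
```

```bash
python3 - <<'E'
import cv2
i=cv2.imread('pics/top0.png')
cv2.imwrite('pics/topA.png',cv2.resize(i[130:260,100:300],None,fx=4,fy=4,interpolation=cv2.INTER_CUBIC))
cv2.imwrite('pics/topB.png',cv2.resize(i[150:260,340:450],None,fx=5,fy=5,interpolation=cv2.INTER_CUBIC))
E
```

```text
(no output)
```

View pics/top0.png

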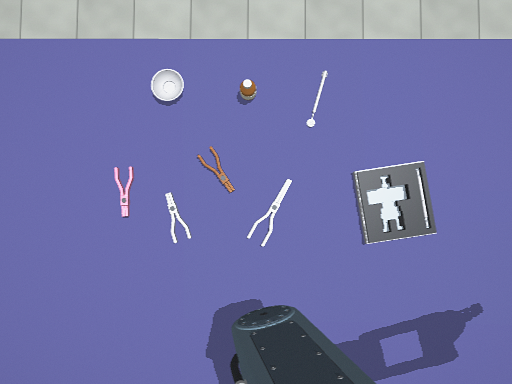

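View pics/topA.png

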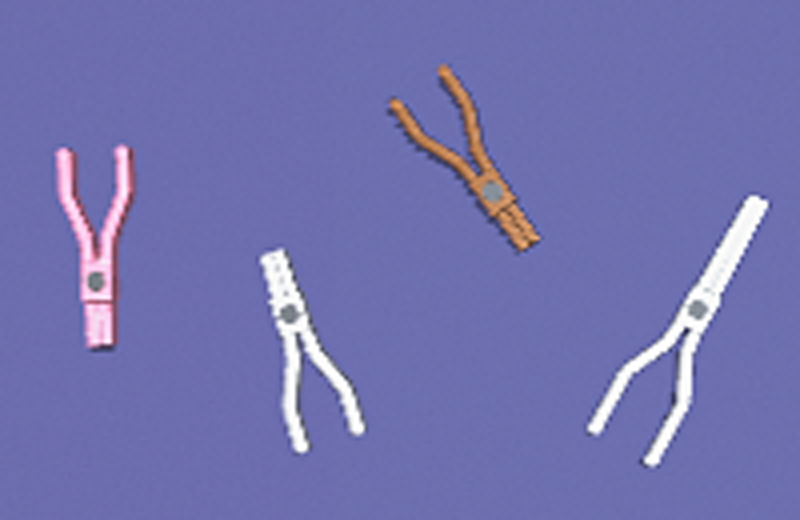

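View pics/topB.png

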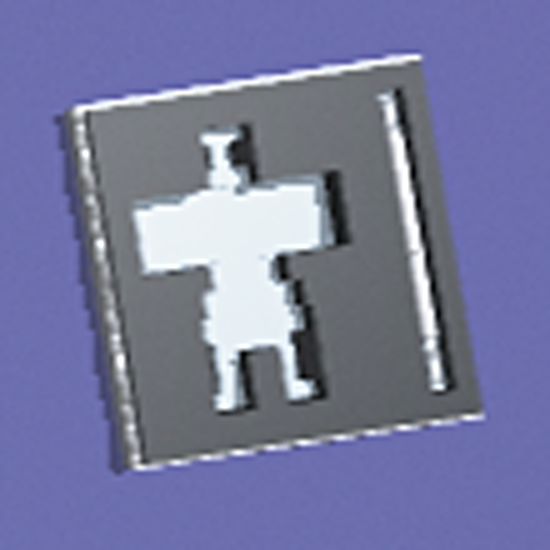

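View pics/scene0.png

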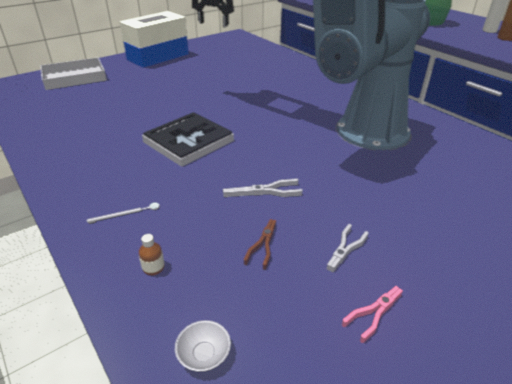

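```bash
cat >> h.py <<'E'
from scipy.spatial.transform import Rotation as R
def toolT(o=None):
    o=get_obs() if o is None else o
    T=np.eye(4); q=o['eef_rot']; T[:3,:3]=R.from_quat([q[1],q[2],q[3],q[0]]).as_matrix(); T[:3,3]=o['eef_pos']; return T
def proj(c,P,T=None):
    T=np.array(c['pose'] if T is None else T); p=T[:3,:3].T@(np.array(P)-T[:3,3]); p=np.array(c['intrinsics'])@p; return p[:2]/p[2]
def goto(x,y,z,yaw):
    # yaw: world angle of jaw axis' perpendicular (tool x); tool down. remaining move in tool units
    T=toolT(); x0=T[:3,0]; 
    best=None
    for k in (0,np.pi):
        a=yaw+k; X=np.array([np.cos(a),np.sin(a),0]); Z=np.array([0,0,-1.]); G=np.c_[X,np.cross(Z,X),Z]
        rv=R.from_matrix(T[:3,:3].T@G).as_rotvec()
        d=T[:3,:3].T@(np.array([x,y,z])-T[:3,3])
        if best is None or np.linalg.norm(rv)<np.linalg.norm(best[1]): best=(d,rv)
    print('shift units',np.round(best[0]/.2,3),'turn units',np.round(best[1]/(np.pi/3),3), 'mm',np.round(best[0]*1e3,1),'deg',np.round(np.degrees(best[1]),1))
E
python3 - <<'E'
from h import *
c=camera('top')
P=ray(c,100+289/4,130+314/4,.018);N=ray(c,100+272/4,130+255/4,.016)
print('stub',P,np.degrees(np.arctan2(*(N-P)[1::-1])),np.linalg.norm(N-P), np.hypot(*P[:2]))
print('long',ray(c,100+697/4,130+310/4,.018))
cs=[(75,108),(420,58),(483,415),(135,467)]
W=[ray(c,340+a/5,150+b/5,.032) for a,b in cs]; print(np.round(W,4)); print([np.linalg.norm(W[i]-W[i-1]).round(4) for i in range(4)], np.mean(W,0))
f=lambda a,b,z:ray(c,340+a/5,150+b/5,z)
print('notch', f(133,200,.032),f(142,275,.032),f(345,240,.032),f(330,175,.032))
s0,s1=f(385,95,.03),f(440,388,.03);print('slot',s0,s1,np.degrees(np.arctan2(*(s0-s1)[1::-1])))
goto(P[0],P[1],.2,np.radians(17))
print(np.degrees(np.arctan2(*toolT()[1::-1,0])))
E
```

```text
stub [0.47493801 0.31452047 0.018     ] 17.812092592556027 0.04194047584853688 0.5696395730506417
long [0.47975713 0.03861633 0.018     ]
[[ 0.577  -0.1753  0.032 ]
 [ 0.6049 -0.3584  0.032 ]
 [ 0.4162 -0.3885  0.032 ]
 [ 0.3873 -0.2057  0.032 ]]
[np.float64(0.1921), np.float64(0.1852), np.float64(0.1911), np.float64(0.185)] [ 0.49634178 -0.28200219  0.032     ]
notch [ 0.5282006  -0.20575092  0.032     ] [ 0.4884533  -0.21020526  0.032     ] [ 0.50778128 -0.3174465   0.032     ] [ 0.54220817 -0.30998278  0.032     ]
slot [ 0.58518674 -0.34044971  0.03      ] [ 0.43001173 -0.36713242  0.03      ] 9.75673135915735
shift units [ 2.821 -3.27   0.156] turn units [0.    0.    0.142] mm [ 564.1 -654.    31.3] deg [0.  0.  8.5]
25.54175873294637
```

>>> arm_command --motion "0.13 -0.15 0 0 0 0 1;0.13 -0.15 0 0 0 0 1;0.13 -0.15 0 0 0 0 1;0.13 -0.15 0 0 0 0 1;0.13 -0.15 0 0 0 0 1;0.13 -0.15 0 0 0 0 1;0.13 -0.15 0 0 0 0 1;0.13 -0.15 0 0 0 0 1;0.13 -0.15 0 0 0 0 1;0.13 -0.15 0 0 0 0 1"

```text
time_s: 1.63
eef_pos: [0.3545, -0.1285, 0.2295]
eef_rot: [0.002, 0.977, 0.214, 0.001]
wrist_force: [1.5, -0.9, -0.1]
opening: 0.998
```

```bash
python3 -c "
from h import *
o=get_obs();print(o['time_s'],o['eef_pos'],o['dq']);goto(.475,.3145,.2,np.radians(17.5))"
```

```text
1.6333 [ 0.35447902 -0.12850764  0.22946662] [ 1.25039571 -0.18557284  0.12533157  0.00296379  0.03462777  1.25351282]
shift units [ 1.473 -1.761  0.141] turn units [ 0.004 -0.001  0.12 ] mm [ 294.6 -352.2   28.2] deg [ 0.2 -0.1  7.2]
```

>>> arm_command --motion "0.13 -0.155 0 0 0 0 1;0.13 -0.155 0 0 0 0 1;0.13 -0.155 0 0 0 0 1;0.13 -0.155 0 0 0 0 1;0.13 -0.155 0 0 0 0 1;0.13 -0.155 0 0 0 0 1;0.13 -0.155 0 0 0 0 1;0.13 -0.155 0.03 0 0 0 1;0.13 -0.155 0.05 0 0 0 1;0.13 -0.155 0.05 0 0 0 1"

```text
time_s: 2.47
eef_pos: [0.4619, 0.2728, 0.2095]
eef_rot: [0.005, 0.977, 0.215, 0.01]
wrist_force: [1.4, -1.0, -0.1]
opening: 1.0
```

>>> arm_command --motion "0.12 -0.14 0 0 0 0 1;0.05 -0.05 0 0 0 0 1;0 0 0 0 0 0.1 1;0 0 0 0 0 0 1;0 0 0 0 0 0 1"

```text
time_s: 2.88
eef_pos: [0.4757, 0.3328, 0.2058]
eef_rot: [0.004, 0.986, 0.167, 0.009]
wrist_force: [0.5, 0.9, -0.1]
opening: 0.997
```

```bash
python3 - <<'E'
from h import *
o=get_obs();print(o['time_s'],o['eef_pos'],abs(o['dq']).max());T=toolT(o)
c=shot('wrist','w1.png'); Tc=T@np.array(c['mount'])
for t in ['stub_pivot']: print([(np.round(r['box']).tolist(),round(r['conf'],2)) for r in search_frame('wrist',t)])
print(proj(c,[.475,.3145,.018],Tc))
np.save('Tc.npy',Tc)
goto(.475,.3145,.2,np.radians(17.5))
E
```

```text
2.8833 [0.47567585 0.33279984 0.20584902] 0.032929532308025415
[([360.0, 65.0, 407.0, 179.0], 0.79), ([250.0, 135.0, 279.0, 240.0], 0.76), ([156.0, 36.0, 206.0, 162.0], 0.68)]
[267.40634866 174.28736796]
shift units [-0.033  0.082  0.031] turn units [ 0.009 -0.016  0.028] mm [-6.6 16.3  6.1] deg [ 0.6 -0.9  1.7]
```

View pics/w1.png

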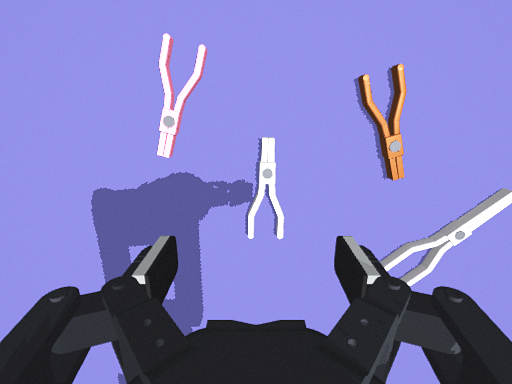

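```bash
python3 - <<'E'
from h import *
i=cv2.imread('pics/w1.png');cv2.imwrite('pics/w1c.png',cv2.resize(i[125:250,220:320],None,fx=4.5,fy=4.5,interpolation=cv2.INTER_CUBIC))
# segmentation: white pixels
m=(i[125:250,225:310].min(2)>225).astype(np.uint8)
ys,xs=np.nonzero(m);print(len(xs),xs.min()+225,xs.max()+225,ys.min()+125,ys.max()+125)
E
```

```text
1209 248 283 138 238
```

View pics/w1c.png

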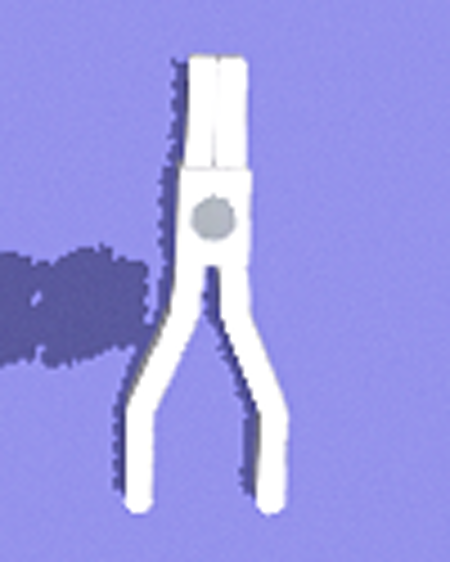

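```bash
python3 - <<'E'
from h import *
Tc=np.load('Tc.npy');c=camera('wrist')
f=lambda a,b,z:ray(c,220+a/4.5,125+b/4.5,z,Tc)
P=f(213,218,.018);N=f(218,57,.016);H=(f(138,505,.014)+f(271,505,.014))/2
yaw=np.arctan2(*(N-H)[1::-1]);print(P,N,H,np.linalg.norm(N-P),np.linalg.norm(N-H),np.degrees(yaw),np.degrees(np.arctan2(*(N-P)[1::-1])))
goto(P[0],P[1],.03,yaw)
E
```

```text
[0.47599458 0.31495954 0.018     ] [0.51813007 0.32872733 0.016     ] [0.39017733 0.28626931 0.014     ] 0.04437286995186367 0.1348279986653748 18.35717558200499 18.094831023364915
shift units [-0.042  0.071  0.881] turn units [ 0.009 -0.016  0.013] mm [ -8.3  14.3 176.2] deg [ 0.6 -0.9  0.8]
```

>>> arm_command --motion "-0.04 0.07 0.1 0.01 -0.016 0.013 1;0 0 0.18 0 0 0 1;0 0 0.18 0 0 0 0.8;0 0 0.15 0 0 0 0.6;0 0 0.1 0 0 0 0.6;0 0 0 0 0 0 0.6;0 0 0 0 0 0 0.6"

```text
time_s: 3.62
eef_pos: [0.4784, 0.3115, 0.0658]
eef_rot: [-0.001, 0.987, 0.16, 0.006]
wrist_force: [-0.0, -0.2, -0.3]
opening: 0.604
```

```bash
python3 - <<'E'
from h import *
o=get_obs();print(o['time_s'],o['eef_pos'],abs(o['dq']).max());T=toolT(o)
goto(.476,.315,.004,np.radians(18.2))
c=shot('wrist','w2.png')
print(proj(c,[.476,.315,.018],T@np.array(c['mount'])))
E
```

```text
3.6167 [0.47840655 0.3114758  0.06575876] 0.02397163307511617
shift units [-0.009 -0.02   0.309] turn units [-0.001 -0.011  0.004] mm [-1.9 -4.  61.7] deg [-0.1 -0.7  0.2]
[249.89557196 210.67851133]
```

View pics/w2.png

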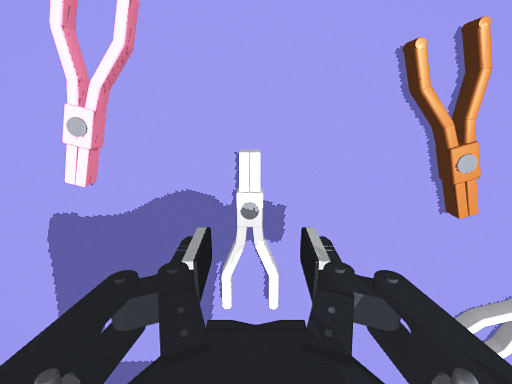

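>>> arm_command --motion "-0.009 -0.02 0.1 0 -0.011 0.004 0.6;0 0 0.1 0 0 0 0.6;0 0 0.07 0 0 0 0.6;0 0 0.03 0 0 0 0.6;0 0 0 0 0 0 0.6"

```text
time_s: 4.08
eef_pos: [0.4841, 0.3172, 0.0156]
eef_rot: [-0.002, 0.987, 0.158, 0.009]
wrist_force: [-0.9, -0.9, 0.1]
opening: 0.601
```

```bash
python3 - <<'E'
from h import *
o=get_obs();print(o['time_s'],o['eef_pos'],abs(o['dq']).max(),o['wrist_force'])
goto(.476,.315,.004,np.radians(18.2))
E
```

```text
4.0833 [0.48408847 0.31717272 0.01556077] 0.0262835569659168 [-0.92280791 -0.898206    0.12523985]
shift units [-0.043 -0.002  0.057] turn units [-0.002 -0.017  0.   ] mm [-8.6 -0.4 11.4] deg [-0.1 -1.   0. ]
```

>>> arm_command --motion "-0.043 0 0.04 0 -0.03 0 0.6;0 0 0.02 0 0 0 0.6;0 0 0 0 0 0 0.6;0 0 0 0 0 0 0.6"

```text
time_s: 4.42
eef_pos: [0.4785, 0.3155, 0.0075]
eef_rot: [-0.0, 0.987, 0.159, -0.005]
wrist_force: [-0.3, -0.1, 0.0]
opening: 0.598
```

```bash
python3 - <<'E'
from h import *
o=get_obs();print(o['time_s'],o['eef_pos'],abs(o['dq']).max(),o['wrist_force'])
goto(.476,.315,.004,np.radians(18.2));shot('wrist','w3.png')
E
```

```text
4.4167 [0.47854821 0.31549611 0.00747912] 0.005892116448856944 [-0.31038885 -0.05016935  0.03927799]
shift units [-0.013 -0.002  0.018] turn units [-0.002  0.009  0.001] mm [-2.5 -0.3  3.5] deg [-0.1  0.5  0. ]
```

View pics/w3.png

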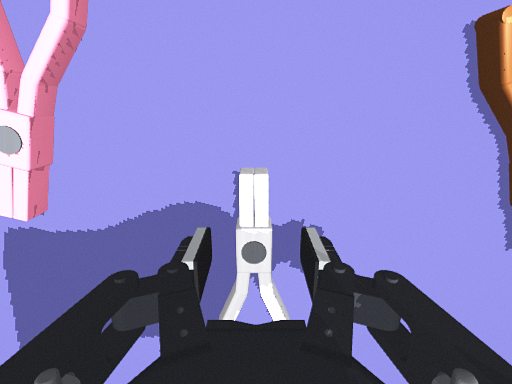

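>>> arm_command --motion "-0.013 0 0.018 0 0.009 0 0.6;0 0 0 0 0 0 0.4;0 0 0 0 0 0 0;0 0 0 0 0 0 0;0 0 0 0 0 0 0;0 0 0 0 0 0 0;0 0 0 0 0 0 0;0 0 0 0 0 0 0"

```text
time_s: 5.13
eef_pos: [0.4764, 0.315, 0.0049]
eef_rot: [-0.002, 0.987, 0.159, 0.001]
wrist_force: [-0.7, -0.2, -0.3]
opening: 0.215
```

```bash
python3 - <<'E'
from h import *
o=get_obs();print(o['time_s'],o['eef_pos'],abs(o['dq']).max(),o['wrist_force'],o['opening'])
goto(.476,.315,.004,np.radians(18.2))
E
```

```text
5.1333 [0.4763977  0.31501264 0.00492449] 0.0015893860677571828 [-0.68864491 -0.16371119 -0.31213938] 0.21522083350968707
shift units [-0.002 -0.001  0.005] turn units [-0.002 -0.003  0.001] mm [-0.4 -0.1  0.9] deg [-0.1 -0.2  0.1]
```

>>> arm_command --motion "0 0 -0.03 0 0 0 0;0 0 -0.06 0 0 0 0;0 0 -0.1 0 0 0 0;0 0 -0.15 0 0 0 0;0 0 -0.15 0 0 0 0;0 0 -0.15 0 0 0 0;0 0 -0.1 0 0 0 0;0 0 0 0 0 0 0;0 0 0 0 0 0 0"

```text
time_s: 5.88
eef_pos: [0.4747, 0.3139, 0.1644]
eef_rot: [-0.001, 0.987, 0.159, 0.0]
wrist_force: [0.4, 0.0, -2.4]
opening: 0.216
```

```bash
python3 - <<'E'
from h import *
o=get_obs();print(o['time_s'],o['eef_pos'],abs(o['dq']).max(),o['wrist_force'],o['opening'])
goto(.50,-.261,.16,np.radians(9.6))
shot('wrist','w4.png')
E
```

```text
5.8833 [0.47467476 0.31387308 0.16438834] 0.046576056069225866 [ 0.44696258  0.03124473 -2.37313629] 0.21561630419823682
shift units [-0.78   2.769  0.014] turn units [-0.002 -0.001  0.144] mm [-156.   553.9    2.8] deg [-0.1 -0.1  8.7]
```

View pics/w4.png

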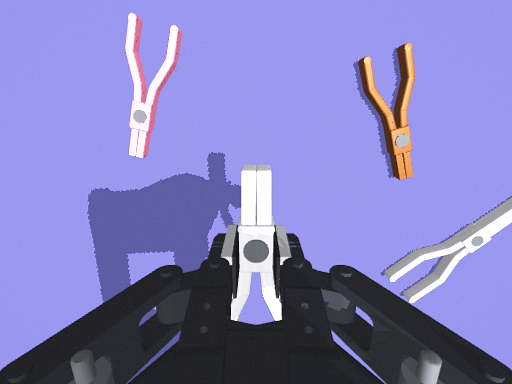

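>>> arm_command --motion "-0.02 0.08 0 0 0 0 0;-0.04 0.15 0 0 0 0 0;-0.053 0.19 0 0 0 0 0;-0.053 0.19 0 0 0 0 0;-0.053 0.19 0 0 0 0 0;-0.053 0.19 0 0 0 0 0;-0.053 0.19 0 0 0 0 0;-0.053 0.19 0 0 0 0 0;-0.053 0.19 0 0 0 0 0;-0.053 0.19 0 0 0 0 0"

```text
time_s: 6.77
eef_pos: [0.4836, -0.0551, 0.1486]
eef_rot: [-0.005, 0.986, 0.166, -0.01]
wrist_force: [1.2, 0.6, -0.4]
opening: 0.215
```

```bash
python3 - <<'E'
from h import *
o=get_obs();print(o['time_s'],o['eef_pos'],o['opening'])
goto(.50,-.261,.16,np.radians(9.6))
E
```

```text
6.7667 [ 0.48357951 -0.0550636   0.14857877] 0.2150872579194011
shift units [-0.26   0.999 -0.066] turn units [-0.012  0.017  0.158] mm [-51.9 199.8 -13.2] deg [-0.7  1.   9.5]
```

>>> arm_command --motion "-0.08 0.17 -0.02 0 0 0.04 0;-0.08 0.17 -0.02 0 0 0.04 0;-0.08 0.17 -0.02 0 0 0.04 0;-0.08 0.17 -0.02 0 0 0.04 0;-0.08 0.14 -0.02 0 0 0 0;-0.05 0.08 0 0 0 0 0;0 0 0 0 0 0 0;0 0 0 0 0 0 0;0 0 0 0 0 0 0"

```text
time_s: 7.52
eef_pos: [0.4274, -0.264, 0.1546]
eef_rot: [-0.011, 0.997, 0.072, -0.019]
wrist_force: [-0.2, 0.4, -1.7]
opening: 0.215
```

```bash
python3 - <<'E'
from h import *
o=get_obs();print(o['time_s'],o['eef_pos'],abs(o['dq']).max(),o['wrist_force'],o['opening']);T=toolT(o)
c=shot('wrist','w5.png'); Tc=T@np.array(c['mount']);np.save('Tc5.npy',Tc)
print([(np.round(r['box']).tolist(),round(r['conf'],2)) for r in search_frame('wrist','pocket')])
print(proj(c,[.517,-.261,.032],Tc))
goto(.517,-.261,.08,np.radians(9.6))
E
```

```text
7.5167 [ 0.42737321 -0.26400792  0.15461618] 0.015927635452350923 [-0.24226857  0.37875949 -1.72012143] 0.21506747172396729
[([183.0, 1.0, 402.0, 200.0], 0.57)]
[269.69032541  82.95754796]
shift units [0.456 0.063 0.357] turn units [-0.025  0.033 -0.02 ] mm [91.2 12.7 71.4] deg [-1.5  2.  -1.2]
```

View pics/w5.png

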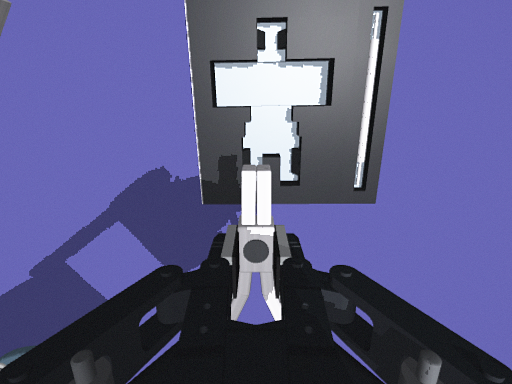

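```bash
python3 -c "
import cv2
i=cv2.imread('pics/w5.png');cv2.imwrite('pics/w5c.png',cv2.resize(i[0:200,180:400],None,fx=3,fy=3,interpolation=cv2.INTER_CUBIC))"
```

```text
(no output)
```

View pics/w5c.png

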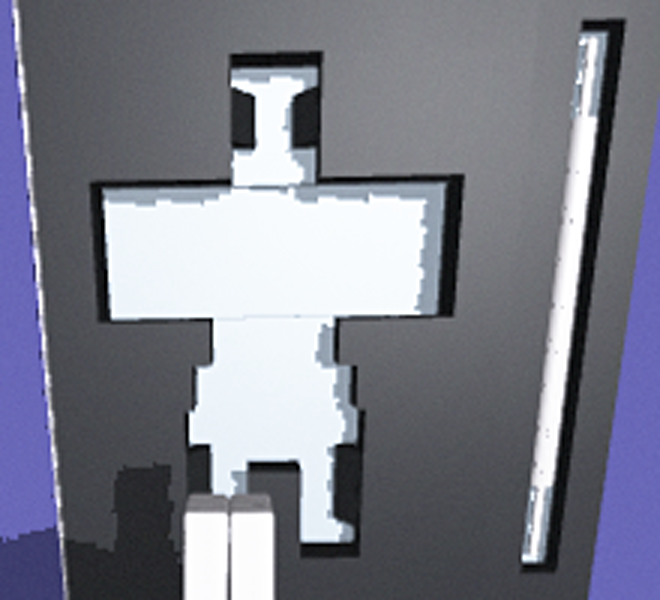

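```bash
python3 - <<'E'
from h import *
Tc=np.load('Tc5.npy');c=camera('wrist')
f=lambda a,b,z=.032:ray(c,180+(a+.5)/3-.5,(b+.5)/3-.5,z,Tc)
A=[f(92,183),f(463,175),f(455,317),f(99,321)]
A=np.array(A);m=A.mean(0);print(m,[np.linalg.norm(A[i]-A[i-1]).round(4) for i in range(4)])
v=A[0]-A[3]+A[1]-A[2];w=A[0]+A[3]-A[1]-A[2]
print(np.degrees(np.arctan2(v[1],v[0])),np.degrees(np.arctan2(-w[0],w[1])))
N=f(276,53);s0,s1=f(603,20),f(540,570)
print(N,np.linalg.norm(N-m),np.degrees(np.arctan2(*(N-m)[1::-1])),np.degrees(np.arctan2(*(s0-s1)[1::-1])))
# fit model points
from scipy.optimize import least_squares
M=np.array([[.020,.055],[.020,-.055],[-.020,-.055],[-.020,.055],[.052,.013],[.052,-.013]])
O=np.vstack([A,[f(231,54)],[f(322,52)]])[:,:2]
fn=lambda p:(M@np.array([[np.cos(p[2]),np.sin(p[2])],[-np.sin(p[2]),np.cos(p[2])]])+p[:2]-O).ravel()
r=least_squares(fn,[m[0],m[1],.17]);print(r.x,np.degrees(r.x[2]),np.round(r.fun.reshape(-1,2)*1e3,1))
H=f(357,556)[:2]-r.x[:2];a=r.x[2];print('handle corner local',H[0]*np.cos(a)+H[1]*np.sin(a),-H[0]*np.sin(a)+H[1]*np.cos(a))
goto(r.x[0],r.x[1],.08,r.x[2])
E
```

```text
[ 0.51698036 -0.26284249  0.032     ] [np.float64(0.0391), np.float64(0.1086), np.float64(0.0396), np.float64(0.11)]
9.258803482777257 9.111247347268112
[ 0.5680603  -0.25435124  0.032     ] 0.05178089343840891 9.43822696891245 9.387208071527864
[ 0.5169003  -0.26281207  0.15992916] 9.16326604032437 [[ 0.2  0.7]
 [ 0.3 -0.6]
 [-0.2  0. ]
 [-0.6  0. ]
 [ 0.1  0.2]
 [ 0.2 -0.3]]
handle corner local -0.09723024794998464 -0.027917554573931736
shift units [0.452 0.072 0.359] turn units [-0.024  0.033 -0.012] mm [90.5 14.4 71.7] deg [-1.4  2.  -0.7]
```

>>> arm_command --motion "0.1 0.02 0 -0.02 0.03 -0.01 0;0.12 0.02 0 0 0 0 0;0.12 0.02 0.05 0 0 0 0;0.08 0.01 0.1 0 0 0 0;0.03 0 0.1 0 0 0 0;0 0 0.05 0 0 0 0;0 0 0 0 0 0 0;0 0 0 0 0 0 0"

```text
time_s: 8.33
eef_pos: [0.5268, -0.2535, 0.0928]
eef_rot: [-0.001, 0.996, 0.086, 0.0]
wrist_force: [0.5, 0.1, -1.0]
opening: 0.215
```

```bash
python3 - <<'E'
from h import *
o=get_obs();print(o['time_s'],o['eef_pos'],abs(o['dq']).max(),o['wrist_force'],o['opening'])
goto(.517,-.2628,.06,np.radians(9.2))
E
```

```text
8.3333 [ 0.52675922 -0.25353008  0.09280772] 0.016288974117741092 [ 0.50624914  0.05710868 -1.0259861 ] 0.21512750304791775
shift units [-0.056  0.038  0.164] turn units [-0.002 -0.     0.01 ] mm [-11.2   7.5  32.8] deg [-0.1 -0.   0.6]
```

>>> arm_command --motion "-0.056 0.038 0.05 0 0 0.01 0;0 0 0.06 0 0 0 0;0 0 0.05 0 0 0 0;0 0 0 0 0 0 0;0 0 0 0 0 0 0"

```text
time_s: 8.75
eef_pos: [0.5156, -0.2643, 0.0612]
eef_rot: [0.0, 0.997, 0.08, 0.001]
wrist_force: [0.2, 0.2, -0.6]
opening: 0.217
```

```bash
python3 - <<'E'
from h import *
o=get_obs();print(o['time_s'],o['eef_pos'],abs(o['dq']).max(),o['wrist_force'],o['opening']);T=toolT(o)
goto(.517,-.2628,.045,np.radians(9.2))
c=shot('wrist','w6.png')
E
```

```text
8.75 [ 0.51558379 -0.26433271  0.06118475] 0.016973966724622046 [ 0.22561119  0.17616534 -0.5815444 ] 0.21749784879931883
shift units [ 0.008 -0.006  0.081] turn units [ 0.    -0.002 -0.001] mm [ 1.6 -1.3 16.2] deg [ 0.  -0.1 -0.1]
```

View pics/w6.png

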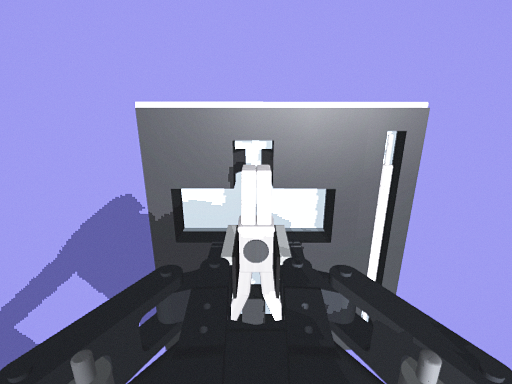

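>>> arm_command --motion "0.008 -0.007 0.04 0 0 0 0;0 0 0.04 0 0 0 0;0 0 0 0 0 0 0;0 0 0 0 0 0 0"

```text
time_s: 9.13
eef_pos: [0.5178, -0.2631, 0.0447]
eef_rot: [0.001, 0.997, 0.08, 0.002]
wrist_force: [0.2, -0.8, -0.8]
opening: 0.214
```

```bash
python3 - <<'E'
from h import *
o=get_obs();print(o['time_s'],o['eef_pos'],abs(o['dq']).max(),o['wrist_force'],o['opening']);T=toolT(o)
goto(.517,-.2628,.03,np.radians(9.2))
c=shot('wrist','w7.png')
E
```

```text
9.1333 [ 0.51776584 -0.2630609   0.04470002] 0.01925205247548885 [ 0.17012474 -0.78856632 -0.83965994] 0.21365910522544898
shift units [-0.004 -0.002  0.073] turn units [ 0.002 -0.003 -0.001] mm [-0.8 -0.4 14.7] deg [ 0.1 -0.2 -0.1]
```

View pics/w7.png

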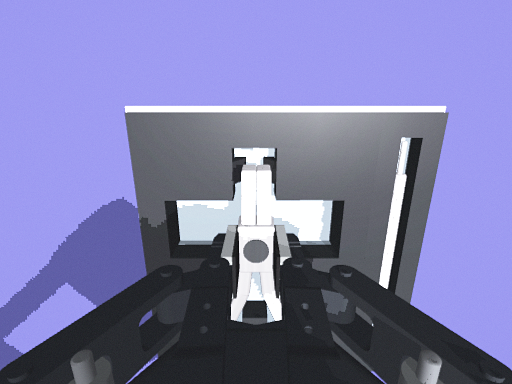

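Well centred (nose at columns 241–271, slot at 233–276). I lower it on down to the cheeks.

>>> arm_command --motion "-0.004 -0.002 0.03 0 0 0 0;0 0 0.03 0 0 0 0;0 0 0.015 0 0 0 0;0 0 0 0 0 0 0"

```text
time_s: 9.52
eef_pos: [0.5172, -0.2627, 0.0286]
eef_rot: [0.001, 0.997, 0.08, 0.002]
wrist_force: [-0.8, 0.9, -0.7]
opening: 0.217
```

```bash
python3 - <<'E'
from h import *
o=get_obs();print(o['time_s'],o['eef_pos'],o['wrist_force'],o['torque'],o['opening'])
goto(.517,-.2628,.019,np.radians(9.2))
E
```

```text
9.5167 [ 0.51718811 -0.2627291   0.02859424] [-0.83103087  0.8711942  -0.67787499] [ 0.0564785   0.03605355 -0.02983004] 0.2170319317680047
shift units [-0.001  0.     0.048] turn units [ 0.002 -0.004 -0.001] mm [-0.2  0.   9.6] deg [ 0.1 -0.2 -0. ]
```

>>> arm_command --motion "0 0 0.015 0 0 0 0;0 0 0.012 0 0 0 0;0 0 0.01 0 0 0 0;0 0 0 0 0 0 0"

```text
time_s: 9.85
eef_pos: [0.5177, -0.2627, 0.0212]
eef_rot: [0.001, 0.997, 0.08, 0.002]
wrist_force: [-0.2, 0.7, -1.8]
opening: 0.212
```

```bash
python3 - <<'E'
from h import *
o=get_obs();print(o['time_s'],o['eef_pos'],o['wrist_force'],o['torque'],o['opening'])
goto(.517,-.2628,.019,np.radians(9.2))
E
```

```text
9.85 [ 0.51771727 -0.26265026  0.02118765] [-0.23802166  0.7405023  -1.79748358] [0.18736167 0.04243568 0.00348752] 0.21161992039166347
shift units [-0.004  0.     0.011] turn units [ 0.002 -0.004 -0.001] mm [-0.7  0.   2.2] deg [ 0.1 -0.3 -0. ]
```

```bash
python3 - <<'E'
from h import *
shot('wrist','w8.png'); c=shot('scene','s8.png')
i=cv2.imread('pics/s8.png');cv2.imwrite('pics/s8c.png',cv2.resize(i[70:190,110:270],None,fx=4.5,fy=4.5,interpolation=cv2.INTER_CUBIC))
print(get_obs()['wrist_force'])
E
```

```text
[ 0.66750385  0.66025226 -2.54092709]
```

View pics/w8.png

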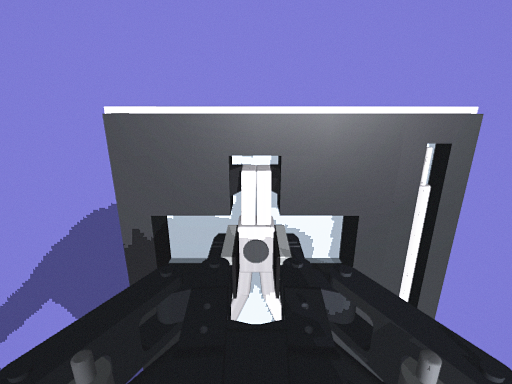

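View pics/s8c.png

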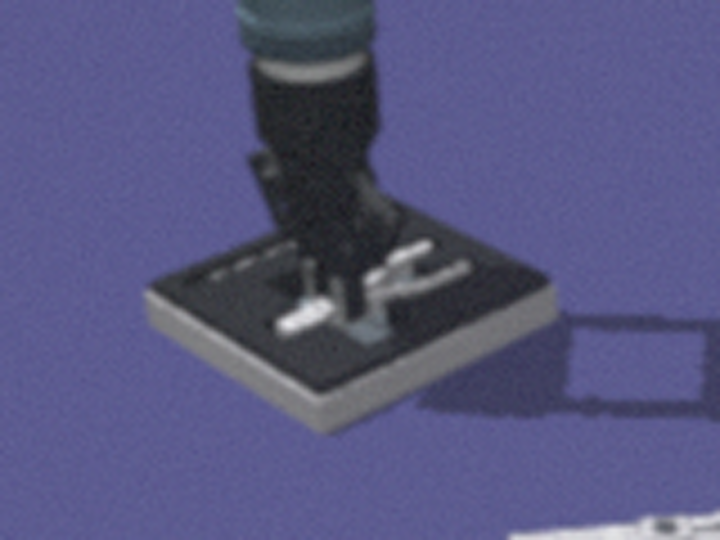

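>>> arm_command --motion "-0.003 0 0.012 0 0 0 0;0 0 0.01 0 0 0 0;0 0 0 0 0 0 0"

```text
time_s: 10.2
eef_pos: [0.5175, -0.2628, 0.0193]
eef_rot: [0.001, 0.997, 0.08, 0.002]
wrist_force: [0.9, 1.0, -3.4]
opening: 0.214
```

```bash
python3 - <<'E'
from h import *
o=get_obs();print(o['time_s'],o['eef_pos'],o['wrist_force'],o['torque'],o['opening'])
goto(.517,-.2628,.019,np.radians(9.2))
E
```

```text
10.2 [ 0.51746153 -0.26281403  0.01925896] [ 0.8924039   1.03282899 -3.42380538] [ 0.20490708 -0.09587108  0.0158007 ] 0.21419017749448319
shift units [-0.002 -0.     0.001] turn units [ 0.002 -0.004 -0.   ] mm [-0.5 -0.1  0.3] deg [ 0.1 -0.2 -0. ]
```

>>> arm_command --motion "-0.002 0 0.015 0 0 0 0;0 0 0.015 0 0 0 0;0 0 0.015 0 0 0 0"

```text
time_s: 10.45
eef_pos: [0.5176, -0.263, 0.0188]
eef_rot: [0.0, 0.997, 0.081, 0.001]
wrist_force: [-10.2, 8.0, 29.6]
opening: 0.212
```

```bash
python3 - <<'E'
from h import *
o=get_obs();print(o['time_s'],o['eef_pos'],o['wrist_force'],o['torque'],o['joint_efforts'],o['opening'])
goto(.517,-.2628,.019,np.radians(9.2))
E
```

```text
10.45 [ 0.51764216 -0.26304457  0.0187904 ] [-10.23125319   7.97727362  29.55757513] [ 1.5278606   1.92087034 -0.0344377 ] [ -1.11094784 -37.799052   -25.7827431    0.11644229  -4.4935526
  -0.06319133] 0.21205495304471858
shift units [-0.003 -0.002 -0.001] turn units [ 0.001 -0.002  0.001] mm [-0.6 -0.3 -0.2] deg [ 0.1 -0.1  0.1]
```

>>> arm_command --motion "0 0 0 0 0 0 0;0 0 0 0 0 0 0.45;0 0 0 0 0 0 0.45;0 0 0 0 0 0 0.45;0 0 0 0 0 0 0.45;0 0 0 0 0 0 0.45"

```text
time_s: 10.95
eef_pos: [0.5181, -0.2642, 0.0194]
eef_rot: [0.002, 0.997, 0.081, 0.002]
wrist_force: [-0.4, -0.2, -0.6]
opening: 0.449
```

```bash
python3 - <<'E'
from h import *
o=get_obs();print(o['time_s'],o['eef_pos'],o['wrist_force'],o['opening'])
shot('wrist','w9.png')
E
```

```text
10.95 [ 0.5180811  -0.26421509  0.01941005] [-0.41018137 -0.17957522 -0.58207966] 0.44924150541376634
```

View pics/w9.png

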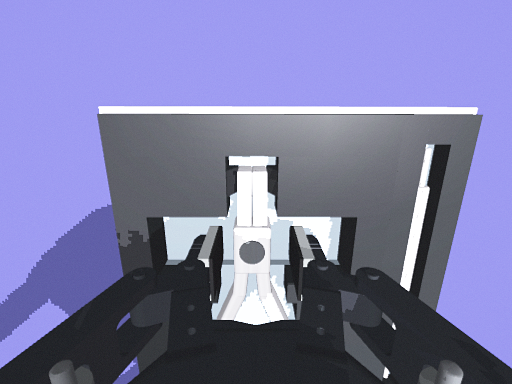

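Released; the pliers stay in the pocket. I back straight up and look.

>>> arm_command --motion "0 0 -0.03 0 0 0 0.45;0 0 -0.08 0 0 0 0.45;0 0 -0.15 0 0 0 0.45;-0.03 0 -0.18 0 0 0 0.45;-0.05 0 -0.18 0 0 0 0.45;-0.05 0 -0.1 0 0 0 0.45;0 0 0 0 0 0 0.45;0 0 0 0 0 0 0.45"

```text
time_s: 11.67
eef_pos: [0.4896, -0.2673, 0.169]
eef_rot: [0.0, 0.997, 0.081, 0.0]
wrist_force: [-0.4, 0.2, -1.0]
opening: 0.447
```

```bash
python3 - <<'E'
from h import *
o=get_obs();print(o['time_s'],o['eef_pos'],o['wrist_force'],o['opening']);T=toolT(o)
c=shot('wrist','w10.png');Tc=T@np.array(c['mount']);np.save('Tc10.npy',Tc)
print(proj(c,[.517,-.2628,.032],Tc))
i=cv2.imread('pics/w10.png');cv2.imwrite('pics/w10c.png',cv2.resize(i[60:260,150:370],None,fx=3,fy=3,interpolation=cv2.INTER_CUBIC))
c=shot('scene','s10.png');i=cv2.imread('pics/s10.png');cv2.imwrite('pics/s10c.png',cv2.resize(i[90:210,130:310],None,fx=4,fy=4,interpolation=cv2.INTER_CUBIC))
E
```

```text
11.6667 [ 0.48961143 -0.26731747  0.1690301 ] [-0.36373525  0.18545831 -0.95897948] 0.4470181747460783
[255.2115271  151.75203561]
```

View pics/w10c.png

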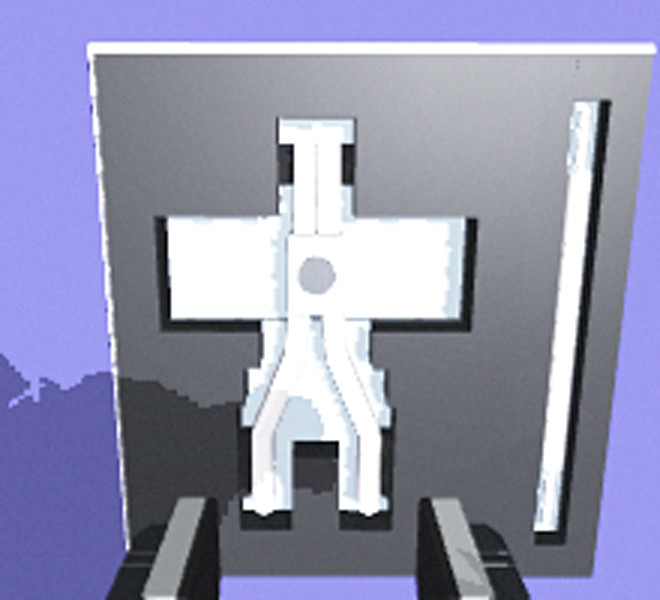

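View pics/s10c.png

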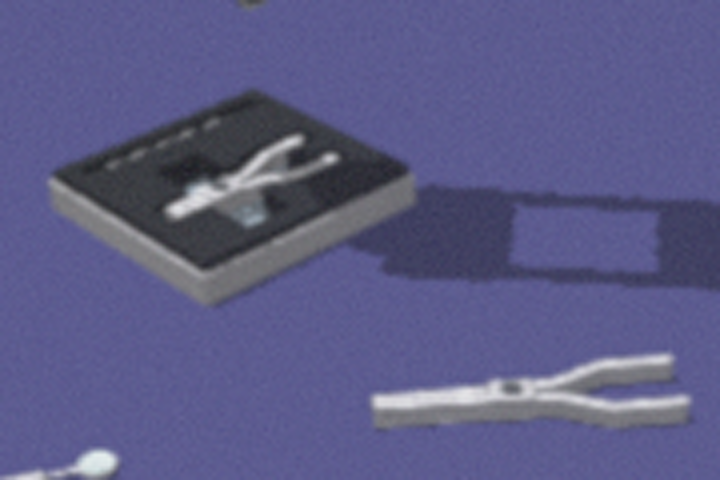

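>>> arm_command --motion "-0.1 0.15 0 0 0 0 0.45;-0.1 0.15 0 0 0 0 0.45;-0.1 0.15 0 0 0 0 0.45;-0.05 0.1 0 0 0 0 0.45;0 0 0 0 0 0 0.45;0 0 0 0 0 0 0.45;0 0 0 0 0 0 0.45"

```text
time_s: 12.35
eef_pos: [0.4347, -0.3842, 0.1538]
eef_rot: [-0.009, 0.996, 0.083, -0.006]
wrist_force: [-0.2, 0.5, 0.1]
opening: 0.448
```

```bash
python3 - <<'E'
from h import *
o=get_obs();print(o['time_s'],o['eef_pos'],abs(o['dq']).max());T=toolT(o)
c=shot('wrist','w11.png');Tc=T@np.array(c['mount']);np.save('Tc11.npy',Tc)
u=proj(c,[.517,-.2628,.032],Tc).astype(int);print(u)
i=cv2.imread('pics/w11.png');x0=max(u[0]-110,0);y0=max(u[1]-100,0);print(x0,y0);cv2.imwrite('pics/w11c.png',cv2.resize(i[y0:y0+200,x0:x0+220],None,fx=3,fy=3,interpolation=cv2.INTER_CUBIC))
E
```

```text
12.35 [ 0.43472614 -0.38419937  0.15377087] 0.026806247840309202
[140  72]
30 0
```

View pics/w11c.png

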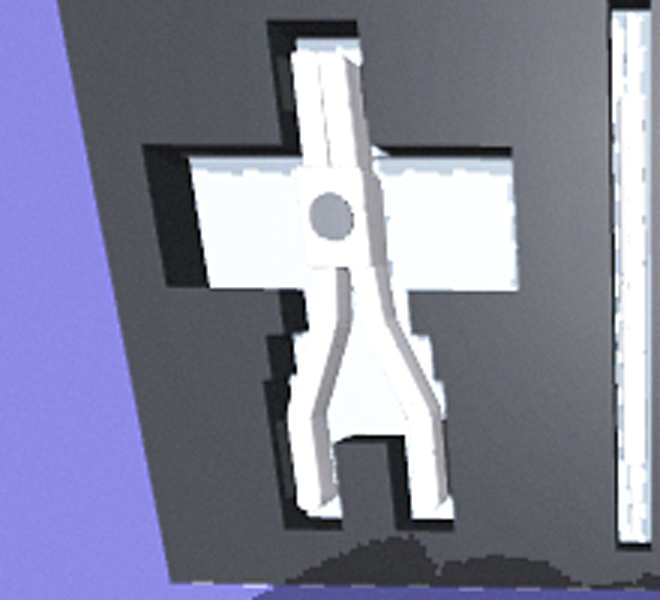

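```bash
python3 - <<'E'
from h import *
A=np.load('Tc10.npy');B=np.load('Tc11.npy');K=np.array(camera('wrist')['intrinsics'])
P=[K@np.linalg.inv(T)[:3] for T in (A,B)]
def tri(a,b):
    a=np.array([[150+(a[0]+.5)/3-.5],[60+(a[1]+.5)/3-.5]]);b=np.array([[30+(b[0]+.5)/3-.5],[(b[1]+.5)/3-.5]])
    X=cv2.triangulatePoints(P[0],P[1],a,b);return (X[:3]/X[3]).ravel()
pts=dict(pivot=((317,275),(331,216)),nTL=((157,217),(143,146)),nTR=((478,217),(512,150)),nBL=((160,330),(168,287)),nBR=((470,330),(519,290)),bFL=((289,234),(299,170)),bBL=((288,319),(307,267)),seam_tip=((317,144),(321,53)))
for k,(a,b) in pts.items():
    X=tri(a,b);d=X[:2]-[.517,-.2628];t=np.radians(9.2);print(k,np.round(X*1e3,1),'local',np.round(1e3*np.array([d[0]*np.cos(t)+d[1]*np.sin(t),-d[0]*np.sin(t)+d[1]*np.cos(t)]),1))
E
```

```text
pivot [ 517.6 -262.7   33.8] local [ 0.6 -0. ]
nTL [ 527.9 -206.    31.8] local [19.8 54.3]
nTR [ 545.1 -313.9   29.6] local [ 19.6 -54.9]
nBL [ 488.5 -210.8   29.5] local [-19.8  55.9]
nBR [ 506.1 -319.9   29.2] local [-19.9 -54.6]
bFL [ 529.1 -251.    29.4] local [13.9  9.7]
bBL [ 501.3 -255.5   33.5] local [-14.3   9.7]
seam_tip [ 560.7 -256.    29. ] local [44.2 -0.3]
```

```bash
python3 - <<'E'
from h import *
goto(.517,-.2628,.08,np.radians(9.2))
E
```

```text
shift units [ 0.508 -0.519  0.376] turn units [-0.019  0.009  0.007] mm [ 101.7 -103.7   75.2] deg [-1.1  0.6  0.4]
```

>>> arm_command --motion "0.1 -0.1 0 -0.02 0.01 0.007 0;0.13 -0.13 0 0 0 0 0;0.13 -0.13 0.05 0 0 0 0;0.1 -0.1 0.1 0 0 0 0;0.04 -0.05 0.1 0 0 0 0;0 0 0.1 0 0 0 0;0 0 0 0 0 0 0;0 0 0 0 0 0 0"

```text
time_s: 13.12
eef_pos: [0.5249, -0.2525, 0.0833]
eef_rot: [0.002, 0.996, 0.085, 0.002]
wrist_force: [-0.1, 0.1, 0.7]
opening: 0.001
```

```bash
python3 - <<'E'
from h import *
print(get_obs()['opening'],get_obs()['eef_pos'])
goto(.515,-.2631,.04,np.radians(9.2))
E
```

```text
0.0005696905113561162 [ 0.52490593 -0.25249411  0.0832855 ]
shift units [-0.059  0.043  0.216] turn units [ 0.004 -0.004  0.01 ] mm [-11.8   8.6  43.3] deg [ 0.2 -0.3  0.6]
```

>>> arm_command --motion "-0.059 0.043 0.05 0 0 0.01 0;0 0 0.08 0 0 0 0;0 0 0.06 0 0 0 0;0 0 0.02 0 0 0 0;0 0 0 0 0 0 0"

```text
time_s: 13.53
eef_pos: [0.5152, -0.2666, 0.0435]
eef_rot: [0.004, 0.997, 0.08, 0.004]
wrist_force: [-0.7, 0.3, 0.4]
opening: -0.002
```

```bash
python3 - <<'E'
from h import *
o=get_obs();print(o['eef_pos'],o['wrist_force'])
goto(.515,-.2631,.032,np.radians(9.2))
E
```

```text
[ 0.51522806 -0.266623    0.043506  ] [-0.70334512  0.26970773  0.42610508]
shift units [ 0.001 -0.018  0.057] turn units [ 0.009 -0.008 -0.001] mm [ 0.2 -3.6 11.5] deg [ 0.5 -0.5 -0. ]
```

>>> arm_command --motion "0 -0.018 0.03 0.008 -0.008 0 0;0 0 0.012 0 0 0 0;0 0 0 0 0 0 0"

```text
time_s: 13.78
eef_pos: [0.5149, -0.2646, 0.0359]
eef_rot: [0.001, 0.997, 0.079, 0.0]
wrist_force: [0.8, 0.4, 0.2]
opening: -0.0
```

>>> arm_command --motion "0 0 0.01 0 0 0 0;0 0 0.01 0 0 0 0"

```text
time_s: 13.95
eef_pos: [0.5156, -0.2651, 0.0326]
eef_rot: [0.001, 0.997, 0.079, 0.001]
wrist_force: [-0.6, -1.0, 0.8]
opening: 0.001
```

```bash
python3 - <<'E'
from h import *
o=get_obs();print(o['eef_pos'],o['wrist_force'])
goto(.515,-.2631,.032,np.radians(9.2))
E
```

```text
[ 0.51557361 -0.26514805  0.03262905] [-0.64427396 -0.98048057  0.80098127]
shift units [-0.001 -0.011  0.003] turn units [ 0.003 -0.001 -0.003] mm [-0.2 -2.1  0.6] deg [ 0.2 -0.1 -0.2]
```

>>> arm_command --motion "0 -0.008 0.008 0 0 0 0;0 0 0.008 0 0 0 0;0 0 0.008 0 0 0 0"

```text
time_s: 14.2
eef_pos: [0.5157, -0.265, 0.032]
eef_rot: [0.003, 0.997, 0.08, 0.0]
wrist_force: [-6.0, 4.4, 15.5]
opening: 0.001
```

>>> arm_command --motion "0 0 -0.02 0 0 0 0;0 0 -0.06 0 0 0 0;0 0 -0.15 0 0 0 0;-0.05 0 -0.18 0 0 0 0;-0.08 0 -0.18 0 0 0 0;-0.05 0 -0.1 0 0 0 0;0 0 0 0 0 0 0;0 0 0 0 0 0 0"

```text
time_s: 14.87
eef_pos: [0.4794, -0.2694, 0.1802]
eef_rot: [0.004, 0.997, 0.08, 0.001]
wrist_force: [0.3, 0.0, -0.5]
opening: -0.0
```

```bash
python3 - <<'E'
from h import *
o=get_obs();print(o['time_s'],o['eef_pos'],abs(o['dq']).max(),o['wrist_force']);T=toolT(o)
c=shot('wrist','w12.png');Tc=T@np.array(c['mount']);print(proj(c,[.517,-.2628,.032],Tc))
c=shot('top','t12.png');i=cv2.imread('pics/t12.png');cv2.imwrite('pics/t12c.png',cv2.resize(i[130:260,230:450],None,fx=3.5,fy=3.5,interpolation=cv2.INTER_CUBIC))
E
```

```text
14.8667 [ 0.47935978 -0.26940435  0.18015688] 0.05296052055099418 [ 0.30125716  0.0280481  -0.50449709]
[253.84753627 140.43092241]
```

View pics/w12.png

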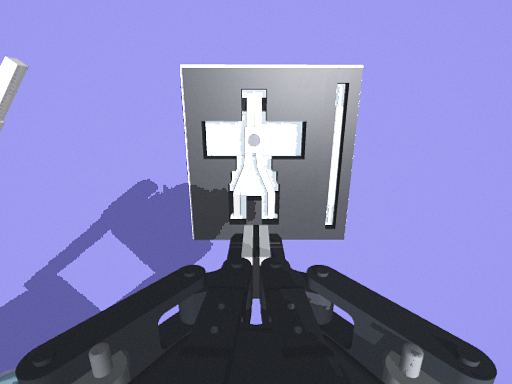

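View pics/t12c.png

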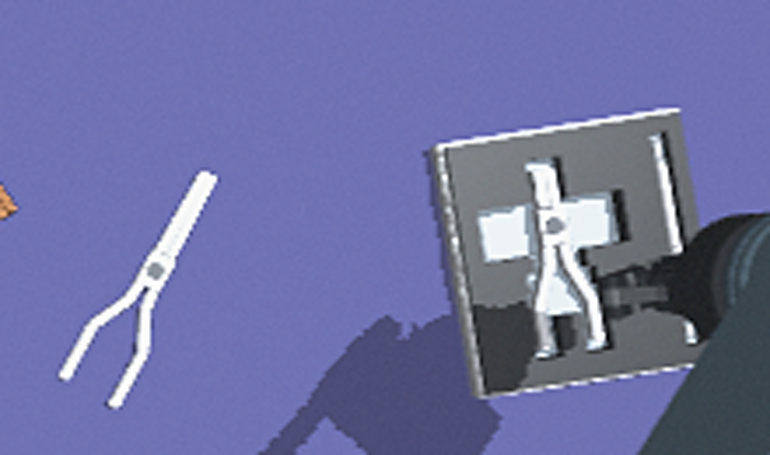

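The pivot shows at (254,140), where the pocket point projects (253.8,140.4). The long-nosed pliers have not moved: their pivot is at about (274,207), as at the start. The arm is clear of everything.

```bash
python3 -c "
from bench import *
print(hand_in())"
```

```text
the job is handed in; nothing more can be done
None
```

The stub-nosed pliers are in the foam pocket, pressed down, released and handed in at about 15 s of the 42 s allowed. No verdict was reported.

I gripped the steel stub-nosed pliers across the pivot block, not the pink, brown or long-nosed ones. I lined them up with the cut-out (yaw about 9.2°), pressed them in until they stopped at about 30 N, and let go.

**Last checks:**
- **Height:** I pressed the shut fingers down on the pivot. There was no contact at 32.6 mm and firm contact (15 N) at 32.0 mm, which is the fully home height.
- **Sideways:** the pivot showed within about 1 mm of the pocket point in the wrist picture, and nose and handles lay along the cut-out.
- **Other:** the long-nosed pliers were at the same pixels as at the start, and the arm was clear with no contact force.

**Checks that disagreed or were weak:**
- Triangulating from two wrist pictures put the pivot 2 to 4 mm higher than the foam top. The same measurement was off by 2 to 3 mm on points of known height, so I trusted the contact check instead.
- I did not measure tilt separately. It rests on the level grip while pressing and on the pictures.
- The wrist force did not show the expected 5 to 12 N foam resistance on the way down. It rose only when the pliers reached the bottom.

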